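Set the length stop on the cut-off board

TASK

On the plywood cut-off board, slide the slotted aluminium fence along its bolts until it stands on the black line drawn across the strip of masking tape. Then tighten the black wing knob on the fence's bolt by turning it clockwise (seen from above) until it comes to its stop, about a fifth of a turn, leaving the fence on the line.

Things in the scene. Friction and masses are not known exactly. Their poses are not given: they have to be found in the camera images.
- fence: Aluminium fence: upright bar 150 mm long (x), 12 thick (y), 50 high, on a slotted foot 110 wide, 5 thick, reaching 200 in -y. Origin: underside centre of the bar, 18 mm above the table; z up. Only slides along y (110 mm range, 3 N friction), stays where left; starts 25 to 90 mm short of the line, moves +y. Pinch the bar from above across y; 40 mm free on both sides.
- mark: Black line 3 mm wide, 181 long, on an 18 mm wide pale masking tape strip across the board's top, parallel to the fence's bar; the only line across the board (short ticks at the near edge are a scale). Origin: on the line, at the board's top. x along the line, y the slide direction: the fence stands on the line when both origins agree along y.
- wing_knob (a joint): Turn of the wing knob, rad, growing clockwise seen from above: loose at 0 to 0.2 at the start, tight at its stop, 1.3. Friction 0.06 N m; stays where left. It sits on the fence's bolt nearer the robot (the other has a plain hexagon nut). At 0 its bar is parallel to the fence's bar.
- wing_knob_grip (a point): Middle of the wing knob's black bar, on its turning axis, 53 mm above the table. Bar 56 mm long (point x, turns with the knob), 12 thick (point y), 26 high (13 above and below this point): pinch from above across y; z up. Below it a 10 mm stem down to the fence's foot (top 23 mm above the table). A similar knob upside down on the table is a spare.

How it is judged:
On the way, in this order (a step that is already met when the one before it is completed fails the run):
1. the fence stands on the line (within 10 mm) while the knob is still loose (below 0.6 rad) (y of fence in the frame of mark between -0.01 and 0.01 m and value of joint wing_knob below 0.6 rad), for 0.2 s.
2. the wing knob is turned tight (past 1.05 rad) with the fence on the line (within 10 mm) (y of fence in the frame of mark between -0.01 and 0.01 m and value of joint wing_knob above 1.05 rad), for 0.2 s.
At the end, for the whole second after the job is handed in: The fence's bar is within 10 mm of the line (origins along the slide direction), the wing knob is turned past 1.05 rad (its stop is at 1.3), and both are at rest (all of step 2 and velocity of joint wing_knob below 0.05 rad/s and linear speed of fence below 0.01 m/s); the robot touches nothing.
It also fails if it takes over 48 s, if anything falls off the work surface, if the arm or the gripper's body presses on something with over 40 N, if the wrist force passes 120 N, or if a joint passes its speed limit or range.

ROBOT

A 6-joint arm with a two-finger parallel gripper is mounted at the origin on the work surface. World frame = base frame: x ahead of the robot, y to its left, z up, the work surface at z = 0. Lengths are in m, angles in rad, forces in N, time in s.
With the tool pointing down it reaches from about 0.25 to 0.8 m from the base axis. Payload 8.5 kg.
Tool frame: the origin (TCP) lies at the very end of the fingers, on their centre line; the grasp point (between the pads) lies 19 mm behind it; y points along the fingers, x is the direction in which the jaws open and shut, and the axes are right-handed (so a half turn about y gives the same grasp; the last joint's range is limited). The gripper opens to 85 mm and grips with 20 to 120 N. Pads are 22 mm wide; open, the fingers measure 114 mm over their backs; the gripper's body (76 mm by 85 mm) begins 54 mm behind the grasp point. The pads swing forward as they close: fully open they stand 13 mm farther back than shut.
Start: joints at [0, 0.238, -0.013, 1.319, 0, 1.571], TCP at [0.525, -0, 0.231] pointing down, gripper open.
Joint ranges: [-2.66, 2.66], [-1.03, 1.9], [-1.14, 1.46], [-1.82, 2.27], [-1.45, 1.34], [-3.14, 3.14]. Speed limits (rad/s): [2.22, 2.22, 2.79, 3.14, 3.14, 3.14].

INTERFACE

Orientations are given as a rotation vector (axis times angle).
In Python, from rig import env gives the robot as it stands. The module is installed in compiled form; this text tells all that it offers.
- The arm moves only by the shell command python3 -m jog 'ROWS' [FORCE]. ROWS is JSON, a list of rows, each an object with "grip": the closure, from 0 (fully open) to 1 (shut); "linear": the shift along the tool's x, y, z in cm, a list of three; "rot": the turn, a rotation vector about the tool's x, y, z in rad, a list of three. In form: [{"grip": grip, "linear": [x, y, z], "rot": [ax, ay, az]}, ...]. A call has 1 to 5 rows; each row shifts and turns the commanded pose from where the row before left it, along the tool's axes as they then stand; what a row does not reach is not made up. A row lasts 1/8 s, in which the tool goes at most 62.5 mm and 10.7 degrees, less where a joint would pass 70% of its speed; a pose out of reach is approached as far as the arm can. A call is refused whole if a number of a shift passes 6.25 or a number of a turn 0.188, either way. A call with a gripper value outside its range is refused whole. The fingers move at their own pace and stop on an object; FORCE is the grip in N (left out, the last holds). Time passes only in rows, so rows that do not move let the fingers close. It gives the time, the measured TCP pose, the force and the opening at its end, in the units of the state.
- env.sense(): the state, without advancing time (a new reading comes with each control period).
- env.snapshot(name): name is "scene" or "side" or "wrist"; returns the picture (384x512x3 uint8, red, green, blue); there is no depth.
- env.get_calibration(name): a dict with "vertical_fov" (degrees; the focal length in pixels is half the picture's height over the tangent of half this angle, whatever the lens; pixels are square), "cx", "cy" (the principal point, pixels), "distortion" ([k1, k2, p1, p2, k3] as OpenCV has them; the pictures are not rectified), "pose" (4x4, takes a point from camera to world coordinates). Camera axes: x right, y down, z forward; pixel columns grow to the right and rows downward; lengths in m; the calibration is good to about 2 mm. A picture is of the moment at which its call begins: read the wrist's pose just before it. get_calibration takes no time and is no camera call; for the wrist camera it gives the pose at the moment of the call.
- env.finish_job(): hands the job in, once; it reports no verdict.
The state is a dict: "t": time; "joint_pos": joint angles; "qvel": joint speeds; "effort": joint torques, N m; "ee_pos": TCP position; "orientation": TCP orientation; "force": force on the tool from outside, world axes, zero at the start; "wrist_torque": the same for the moment, N m; "finger_gap": finger opening in m.
Only numpy, scipy, OpenCV 4.12 (cv2) and the standard library are available. Lean on these libraries where they do the work, as an engineer would, in place of code of your own. Each camera call takes 0.05 s, during which the arm holds its last target.

## Working session

There is one attempt and no reset: what is moved stays moved. The work goes in short steps, Python scripts to look and compute and a shell command to move; the robot and the scene stay as the last step left them, time stands still between calls to the robot, and variables do not carry over. Pictures are saved under pics/ and viewed, and the job is handed in when it is done.

```bash
mkdir -p pics; cat > h.py <<'E'
import numpy as np, cv2
from rig import env
def snap(cam,name):
    c=env.get_calibration(cam); im=env.snapshot(cam)
    cv2.imwrite(f'pics/{name}.png',im[:,:,::-1]); return im,c
def K(c):
    f=192/np.tan(np.radians(c['vertical_fov'])/2)
    return np.array([[f,0,c['cx']],[0,f,c['cy']],[0,0,1.]])
def cast(c,uv,z):
    p=cv2.undistortPoints(np.array(uv,float).reshape(-1,1,2),K(c),np.array(c['distortion'],float)).reshape(-1,2)
    T=np.array(c['pose']); d=np.c_[p,np.ones(len(p))]@T[:3,:3].T; o=T[:3,3]
    return o+d*((z-o[2])/d[:,2])[:,None]
def proj(c,P):
    T=np.linalg.inv(np.array(c['pose']))
    return cv2.projectPoints(np.array(P,float).reshape(-1,3),cv2.Rodrigues(T[:3,:3])[0],T[:3,3],K(c),np.array(c['distortion'],float))[0].reshape(-1,2)
E
python3 - <<'E'
from h import *
np.set_printoptions(precision=4,suppress=True)
s=env.sense();print(s)
for n in ['scene','side','wrist']:
    im,c=snap(n,n+'0'); print(n,c)
E
```

```text
{'t': 0.0, 'joint_pos': array([-0.    ,  0.2388, -0.0143,  1.3192,  0.    ,  1.5708]), 'qvel': array([ 0.    ,  0.0001,  0.0011,  0.0013,  0.0008, -0.0001]), 'effort': array([  0.0013, -53.879 ,  34.6437,   0.0184,   0.0002,   0.0001]), 'ee_pos': array([ 0.5246, -0.    ,  0.2307]), 'orientation': array([-1.5708,  0.0012,  0.0011]), 'force': array([ 0.6118,  0.5212, -0.3293]), 'wrist_torque': array([ 0.0022,  0.0104, -0.0154]), 'finger_gap': 0.0854801847032088}
scene {'vertical_fov': 51.77387366877971, 'cx': 251.83772941531166, 'cy': 188.50408746437995, 'distortion': array([-0.1102,  0.    ,  0.    ,  0.    ,  0.    ]), 'pose': array([[ 0.2241,  0.5327, -0.8161,  1.07  ],
       [ 0.9745, -0.1317,  0.1817, -0.1315],
       [-0.0107, -0.836 , -0.5486,  0.4087],
       [ 0.    ,  0.    ,  0.    ,  1.    ]])}
side {'vertical_fov': 48.25305611028327, 'cx': 253.43456747012303, 'cy': 191.4079583360474, 'distortion': array([0.0461, 0.    , 0.    , 0.    , 0.    ]), 'pose': array([[ 0.8445, -0.2299,  0.4837,  0.2306],
       [-0.5353, -0.3891,  0.7497, -0.5088],
       [ 0.0158, -0.8921, -0.4517,  0.3855],
       [ 0.    ,  0.    ,  0.    ,  1.    ]])}
wrist {'vertical_fov': 66.32449837952366, 'cx': 255.4043872734154, 'cy': 191.1509937479018, 'distortion': array([-0.0654,  0.    ,  0.    ,  0.    ,  0.    ]), 'pose': array([[ 1.    ,  0.0021, -0.0008,  0.5261],
       [ 0.0018, -0.9551, -0.2963,  0.0755],
       [-0.0014,  0.2963, -0.9551,  0.3745],
       [ 0.    ,  0.    ,  0.    ,  1.    ]])}
```

View pics/scene0.png

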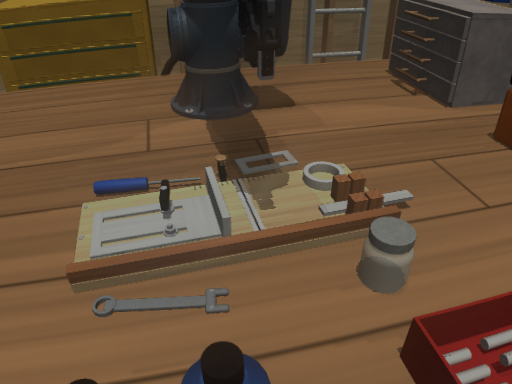

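View pics/side0.png

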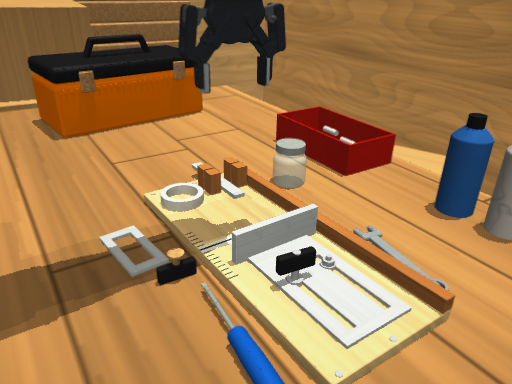

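View pics/wrist0.png

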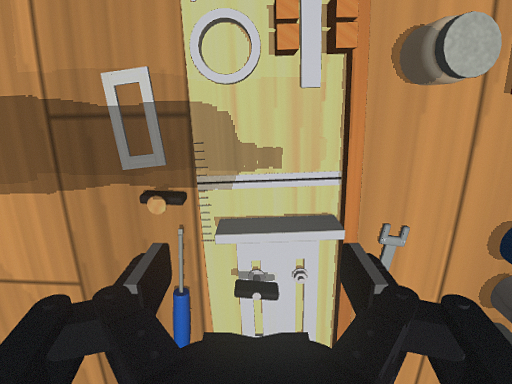

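```bash
python3 - <<'E'
import cv2
im=cv2.imread('pics/wrist0.png')
cv2.imwrite('pics/w0z.png',cv2.resize(im[165:315,180:360],None,fx=4,fy=4,interpolation=cv2.INTER_NEAREST))
E
```

```text
(no output)
```

View pics/w0z.png

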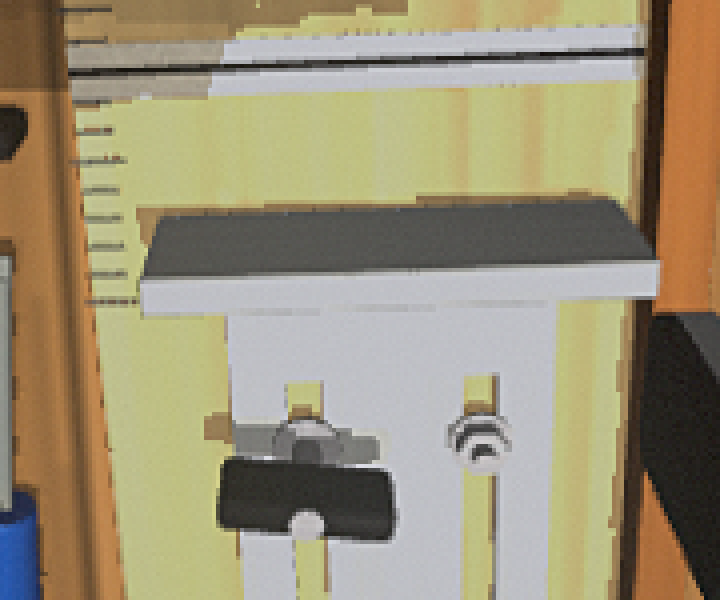

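```bash
python3 - <<'E'
from h import *
np.set_printoptions(precision=4,suppress=True)
c=env.get_calibration('wrist')
z=lambda l:[(180+x/4-.4,165+y/4-.4) for x,y in l]
def show(n,l,h):
    P=cast(c,z(l),h);d=P[-1]-P[0];print(n,h,P[:,:2].tolist() if 0 else P[:,:2].round(4).tolist(),'ang',np.degrees(np.arctan2(d[1],d[0])).round(2))
show('line',[(70,72),(357,61.5),(644,51)],.018)
show('bar far top',[(140,281),(660,262)],.068)
show('bar near top',[(140,315),(660,297)],.068)
show('bar far bot',[(162,217),(612,200)],.018)
show('nutbase',[(480,445)],.023)
show('knob near edge top',[(217,525),(395,540)],.066)
show('knob far edge bot',[(222,458),(392,468)],.040)
show('hub',[(306,525)],.066)
show('stem base',[(305,430)],.023)
E
```

```text
line 0.018 [[0.4522, -0.024], [0.5427, -0.0204], [0.6331, -0.0167]] ang 2.3
bar far top 0.068 [[0.4791, -0.0722], [0.6283, -0.0662]] ang 2.33
bar near top 0.068 [[0.4787, -0.0831], [0.6294, -0.0773]] ang 2.22
bar far bot 0.018 [[0.4797, -0.0732], [0.627, -0.067]] ang 2.41
nutbase 0.023 [[0.5874, -0.1563]] ang 0.0
knob near edge top 0.066 [[0.4992, -0.1571], [0.555, -0.1626]] ang -5.64
knob far edge bot 0.04 [[0.4992, -0.1502], [0.5556, -0.1539]] ang -3.8
hub 0.066 [[0.527, -0.157]] ang 0.0
stem base 0.023 [[0.5267, -0.1503]] ang 0.0
```

```bash
python3 -m jog '[{"grip":0,"linear":[0,0,0],"rot":[0,-0.179,0]},{"grip":0,"linear":[0,0,0],"rot":[0,-0.179,0]},{"grip":0,"linear":[0,0,0],"rot":[0,-0.179,0]},{"grip":0,"linear":[0,0,0],"rot":[0,-0.179,0]},{"grip":0,"linear":[0,0,0],"rot":[0,-0.179,0]}]' 40
python3 -m jog '[{"grip":0,"linear":[0,0,0],"rot":[0,-0.179,0]},{"grip":0,"linear":[0,0,0],"rot":[0,-0.179,0]},{"grip":0,"linear":[0,0,0],"rot":[0,-0.179,0]},{"grip":0,"linear":[0,0,0],"rot":[0,-0.179,0]},{"grip":0,"linear":[0,0,0],"rot":[0,0,0]}]'
cat >> h.py <<'E'
from scipy.spatial.transform import Rotation as Ro
np.set_printoptions(precision=4,suppress=True)
def to(P):
    s=env.sense(); R=Ro.from_rotvec(s['orientation']).as_matrix()
    print('t',s['t'],'tcp',s['ee_pos'],'j6',s['joint_pos'][5],'F',s['force'],'gap',s['finger_gap'])
    print('tool x',R[:,0],'yaw',np.degrees(np.arctan2(R[1,0],R[0,0])),'down',R[:,1])
    print('shift cm',R.T@(np.array(P)-s['ee_pos'])*100)
E
python3 -c "
from h import *
to([.554,-.0752,.038])"
```

```text
t: 0.78
ee_pos: [0.5248, -0.0, 0.231]
orientation: [-1.454, -0.703, 0.704]
force: [-0.5, 0.1, 0.3]
finger_gap: 0.0855
t: 1.4
ee_pos: [0.5248, -0.0, 0.231]
orientation: [-1.19, -1.237, 1.238]
force: [0.1, -0.2, 0.2]
finger_gap: 0.0855
t 1.4 tcp [ 0.5248 -0.      0.231 ] j6 -0.038985243647075556 F [ 0.0716 -0.2022  0.1868] gap 0.08547040272329805
tool x [-0.039   0.9992  0.    ] yaw 92.23261271605152 down [-0.0006  0.     -1.    ]
shift cm [-7.6275 19.303  -2.6343]
```

Go above the bar, take a wrist look before descending.

```bash
python3 -m jog '[{"grip":0,"linear":[-2.5,3.3,-0.9],"rot":[0,0,0]},{"grip":0,"linear":[-2.5,3.3,-0.9],"rot":[0,0,0]},{"grip":0,"linear":[-2.6,3.4,-0.8],"rot":[0,0,0]},{"grip":0,"linear":[0,0,0],"rot":[0,0,0]}]'
python3 -c "
from h import *
to([.554,-.0752,.038])
im,c=snap('wrist','w1'); to([.554,-.0752,.038]);print(proj(c,[[.554,-.0747,.068],[.527,-.155,.066]]))"
```

```text
t: 1.9
ee_pos: [0.5526, -0.076, 0.1286]
orientation: [-1.189, -1.231, 1.236]
force: [-1.0, -0.7, 0.9]
finger_gap: 0.0857
t 1.9 tcp [ 0.5526 -0.076   0.1286] j6 -0.17062608539563645 F [-1.0232 -0.7485  0.863 ] gap 0.085706534531955
tool x [-0.0341  0.9994  0.0006] yaw 91.95214736085352 down [-0.0048  0.0005 -1.    ]
shift cm [ 0.0692  9.0609 -0.1854]
t 1.95 tcp [ 0.5532 -0.0753  0.1303] j6 -0.1707402278003353 F [-0.0489  0.8358  0.7514] gap 0.08578462172397312
tool x [-0.0354  0.9994  0.0006] yaw 92.02849489514396 down [-0.0027  0.0005 -1.    ]
shift cm [ 0.0003  9.2256 -0.1056]
[[257.1237 207.5891]
 [147.7209 167.7542]]
```

View pics/w1.png

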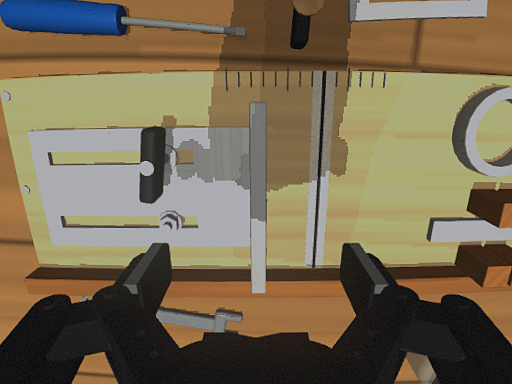

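```bash
python3 - <<'E'
from h import *
c=env.get_calibration('wrist')
P=cast(c,[(323.5,72),(313.5,266)],.018);Q=cast(c,[(250,103),(250.5,291),(266,103),(266,291)],.068);k=cast(c,[(147,169)],.066)
print(P,Q,k)
E
python3 -m jog '[{"grip":0,"linear":[0,3,-0.1],"rot":[0,0,0]},{"grip":0,"linear":[0,3,0],"rot":[0,0,0]},{"grip":0,"linear":[0,2.2,0],"rot":[0,0,0]},{"grip":0,"linear":[0,1,0],"rot":[0,0,0]},{"grip":0,"linear":[0,0,0],"rot":[0,0,0]}]'
```

```text
[[ 0.4534 -0.023   0.018 ]
 [ 0.6337 -0.0143  0.018 ]] [[ 0.4804 -0.0817  0.068 ]
 [ 0.629  -0.0765  0.068 ]
 [ 0.48   -0.0709  0.068 ]
 [ 0.6285 -0.0637  0.068 ]] [[ 0.5291 -0.1555  0.066 ]]
t: 2.58
ee_pos: [0.5551, -0.0744, 0.0398]
orientation: [-1.19, -1.239, 1.238]
force: [0.6, 0.0, -0.1]
finger_gap: 0.0852
```

```bash
python3 -m jog '[{"grip":1,"linear":[0,0,0],"rot":[0,0,0]},{"grip":1,"linear":[0,0,0],"rot":[0,0,0]},{"grip":1,"linear":[0,0,0],"rot":[0,0,0]},{"grip":1,"linear":[0,0,0],"rot":[0,0,0]},{"grip":1,"linear":[0,0,0],"rot":[0,0,0]}]' 40
python3 -m jog '[{"grip":1,"linear":[0,0,0],"rot":[0,0,0]},{"grip":1,"linear":[0,0,0],"rot":[0,0,0]},{"grip":1,"linear":[0,0,0],"rot":[0,0,0]}]'
python3 -c "
from h import *
to([.554,-.0747,.038])"
```

```text
t: 3.2
ee_pos: [0.5551, -0.0748, 0.0396]
orientation: [-1.19, -1.239, 1.239]
force: [-1.0, 0.4, 4.9]
finger_gap: 0.0112
t: 3.58
ee_pos: [0.5551, -0.0749, 0.0396]
orientation: [-1.19, -1.239, 1.239]
force: [-1.9, 0.0, 5.3]
finger_gap: 0.0112
t 3.575 tcp [ 0.5551 -0.0749  0.0396] j6 -0.17421778794346554 F [-1.9009  0.0382  5.3021] gap 0.011174022988496428
tool x [-0.0402  0.9992 -0.    ] yaw 92.30125669750191 down [ 0.0003 -0.     -1.    ]
shift cm [0.0197 0.1583 0.1076]
```

```bash
python3 -m jog '[{"grip":1,"linear":[1,0,0],"rot":[0,0,0]},{"grip":1,"linear":[1.5,0,0],"rot":[0,0,0]},{"grip":1,"linear":[1.5,0,0],"rot":[0,0,0]},{"grip":1,"linear":[1,0,0],"rot":[0,0,0]},{"grip":1,"linear":[0.5,0,0],"rot":[0,0,0]}]'
python3 -m jog '[{"grip":1,"linear":[0,0,0],"rot":[0,0,0]},{"grip":1,"linear":[0,0,0],"rot":[0,0,0]}]'
python3 -c "
from h import *
to([.554,-.0747,.038])
for n in ['wrist','scene']: snap(n,n+'2')
c=env.get_calibration('wrist')
im=cv2.imread('pics/scene2.png');cv2.imwrite('pics/s2z.png',cv2.resize(im[140:280,70:290],None,fx=3.5,fy=3.5))"
```

```text
t: 4.2
ee_pos: [0.5529, -0.0199, 0.0396]
orientation: [-1.191, -1.239, 1.239]
force: [-1.2, -3.6, 4.9]
finger_gap: 0.0112
t: 4.45
ee_pos: [0.5529, -0.0194, 0.0396]
orientation: [-1.189, -1.24, 1.238]
force: [-1.0, 1.8, 6.0]
finger_gap: 0.0113
t 4.45 tcp [ 0.5529 -0.0194  0.0396] j6 -0.07610602243860368 F [-0.9768  1.7589  6.0281] gap 0.011342968824593276
tool x [-0.0406  0.9992  0.0007] yaw 92.3248871602154 down [ 0.0003  0.0007 -1.    ]
shift cm [-5.527   0.1529  0.1128]
```

View pics/wrist2.png

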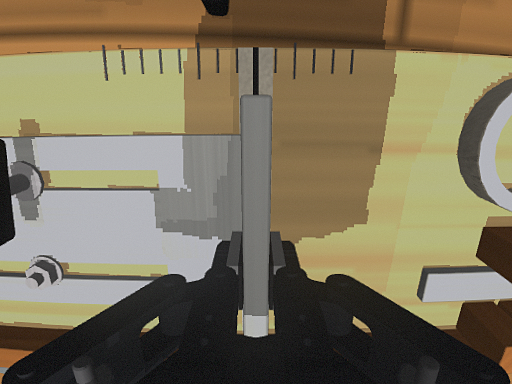

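View pics/s2z.png

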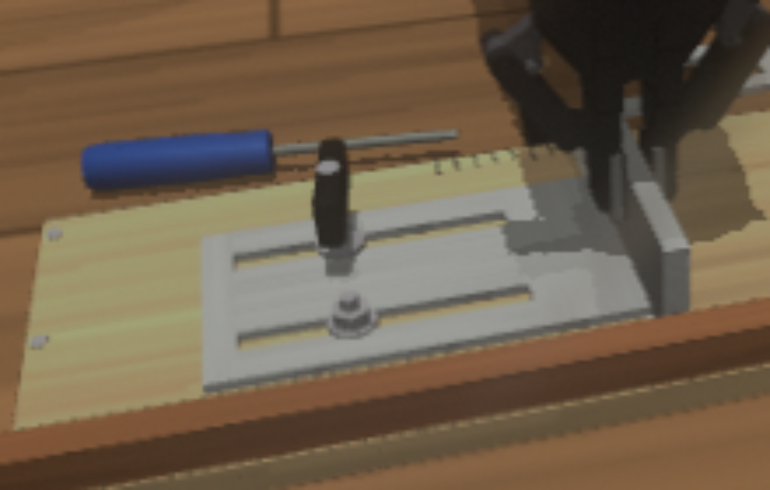

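```bash
python3 -m jog '[{"grip":0,"linear":[0,0,0],"rot":[0,0,0]},{"grip":0,"linear":[0,0,0],"rot":[0,0,0]},{"grip":0,"linear":[0,0,0],"rot":[0,0,0]},{"grip":0,"linear":[0,0,0],"rot":[0,0,0]},{"grip":0,"linear":[0,-2,0],"rot":[0,0,0]}]'
python3 -m jog '[{"grip":0,"linear":[0,-4,0],"rot":[0,0,0]},{"grip":0,"linear":[-3,-4,0],"rot":[0,0.05,0]},{"grip":0,"linear":[-5,0,1],"rot":[0,0.06,0]},{"grip":0,"linear":[-5,0,1],"rot":[0,0,0]},{"grip":0,"linear":[0,0,0],"rot":[0,0,0]}]'
python3 -m jog '[{"grip":0,"linear":[0,0,0],"rot":[0,0,0]}]'
python3 -c "
from h import *
to([.528,-.155,.036]);snap('wrist','w3');to([.528,-.155,.036])"
```

```text
t: 5.18
ee_pos: [0.5516, -0.0199, 0.0582]
orientation: [-1.188, -1.237, 1.24]
force: [-0.1, 1.2, -0.2]
finger_gap: 0.0853
t: 5.8
ee_pos: [0.5292, -0.1518, 0.1394]
orientation: [-1.244, -1.154, 1.155]
force: [-0.5, 0.5, -1.1]
finger_gap: 0.0855
t: 5.92
ee_pos: [0.53, -0.149, 0.1392]
orientation: [-1.241, -1.157, 1.157]
force: [0.8, -0.0, 0.3]
finger_gap: 0.0852
t 5.925 tcp [ 0.53   -0.149   0.1392] j6 -0.20352847254509973 F [ 0.756  -0.0113  0.2547] gap 0.08523039368005282
tool x [0.0706 0.9975 0.0003] yaw 85.9524946558395 down [-0.0001  0.0003 -1.    ]
shift cm [-0.6189 10.3236  0.153 ]
t 5.975 tcp [ 0.5301 -0.1484  0.1392] j6 -0.2035943492689862 F [ 0.1593 -0.5586  0.3498] gap 0.08549247810595334
tool x [0.0695 0.9976 0.0003] yaw 86.01473962221623 down [-0.0002  0.0003 -1.    ]
shift cm [-0.6726 10.3212  0.1636]
```

View pics/w3.png

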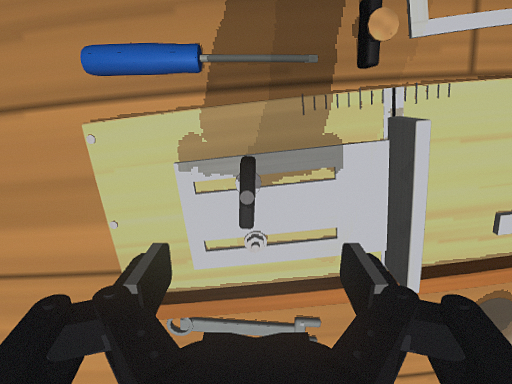

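```bash
python3 - <<'E'
from h import *
c=env.get_calibration('wrist')
P=cast(c,[(247,198),(240.5,162),(239,228),(254,228)],.066);print(P)
d=P[1]-P[2];print('bar dir',np.degrees(np.arctan2(d[1],d[0])))
im=cv2.imread('pics/w3.png');cv2.imwrite('pics/w3z.png',cv2.resize(im[140:260,180:330],None,fx=5,fy=5,interpolation=cv2.INTER_NEAREST))
to([.5285,P[0][1],.036])
E
```

```text
[[ 0.5282 -0.1548  0.066 ]
 [ 0.4994 -0.1575  0.066 ]
 [ 0.5531 -0.1632  0.066 ]
 [ 0.5539 -0.1511  0.066 ]]
bar dir 173.96737825500344
t 5.975 tcp [ 0.5301 -0.1484  0.1392] j6 -0.2035943492689862 F [ 0.1593 -0.5586  0.3498] gap 0.08549247810595334
tool x [0.0695 0.9976 0.0003] yaw 86.01473962221623 down [-0.0002  0.0003 -1.    ]
shift cm [-0.647  10.3212  0.1153]
```

View pics/w3z.png

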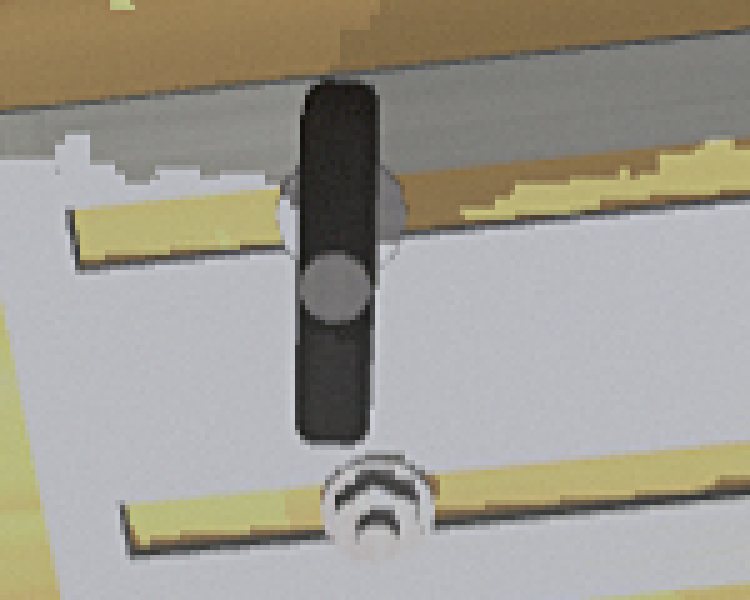

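```bash
python3 -m jog '[{"grip":0,"linear":[-0.6,3.3,0.1],"rot":[0,0.03,0]},{"grip":0,"linear":[0,3.3,0],"rot":[0,0,0]},{"grip":0,"linear":[0,2.6,0],"rot":[0,0,0]},{"grip":0,"linear":[0,1.1,0],"rot":[0,0,0]},{"grip":0,"linear":[0,0,0],"rot":[0,0,0]}]'
python3 -m jog '[{"grip":0,"linear":[0,0,0],"rot":[0,0,0]}]'
python3 -c "
from h import *
to([.528,-.155,.036])"
```

```text
t: 6.6
ee_pos: [0.5286, -0.1541, 0.036]
orientation: [-1.253, -1.136, 1.137]
force: [-1.0, 0.2, 1.0]
finger_gap: 0.0858
t: 6.72
ee_pos: [0.5294, -0.1547, 0.0373]
orientation: [-1.256, -1.137, 1.135]
force: [0.6, 0.2, -0.5]
finger_gap: 0.0856
t 6.725 tcp [ 0.5294 -0.1547  0.0373] j6 -0.1851221560548745 F [ 0.6313  0.1617 -0.5383] gap 0.08562447866695307
tool x [ 0.099   0.9951 -0.0003] yaw 84.31578630389038 down [ 0.0014 -0.0004 -1.    ]
shift cm [-0.0403  0.1276  0.1404]
```

```bash
python3 -m jog '[{"grip":1,"linear":[0,0,0.1],"rot":[0,0,0]},{"grip":1,"linear":[0,0,0],"rot":[0,0,0]},{"grip":1,"linear":[0,0,0],"rot":[0,0,0]},{"grip":1,"linear":[0,0,0],"rot":[0,0,0]},{"grip":1,"linear":[0,0,0],"rot":[0,0,0]}]' 40
python3 -m jog '[{"grip":1,"linear":[0,0,0],"rot":[0,0,0]},{"grip":1,"linear":[0,0,0],"rot":[0,0,0]}]'
python3 -c "
from h import *
to([.528,-.155,.036]);print(env.sense()['wrist_torque']);snap('wrist','w4')"
```

```text
t: 7.35
ee_pos: [0.5276, -0.1556, 0.0366]
orientation: [-1.256, -1.134, 1.136]
force: [-2.4, -5.5, 2.9]
finger_gap: 0.0116
t: 7.6
ee_pos: [0.5276, -0.1556, 0.0365]
orientation: [-1.256, -1.134, 1.136]
force: [-3.0, -3.9, 3.2]
finger_gap: 0.0115
t 7.6 tcp [ 0.5276 -0.1556  0.0365] j6 -0.18555005837195937 F [-2.9729 -3.9306  3.1843] gap 0.011519235924372848
tool x [ 0.1003  0.995  -0.0015] yaw 84.24616949321528 down [-0.0001 -0.0015 -1.    ]
shift cm [ 0.0624  0.0545 -0.0367]
[-0.8311  0.3682  0.0878]
```

View pics/w4.png

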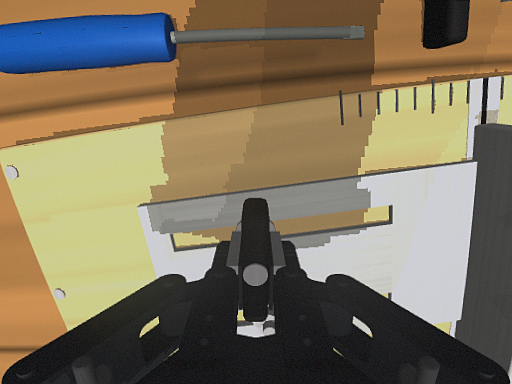

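```bash
python3 -m jog '[{"grip":1,"linear":[0,0,0],"rot":[0,0.12,0]},{"grip":1,"linear":[0,0,0],"rot":[0,0.16,0]},{"grip":1,"linear":[0,0,0],"rot":[0,0.16,0]},{"grip":1,"linear":[0,0,0],"rot":[0,0.16,0]},{"grip":1,"linear":[0,0,0],"rot":[0,0,0]}]' 60
python3 -c "
from h import *
to([.528,-.155,.036]);print(env.sense()['wrist_torque'])"
```

```text
t: 8.28
ee_pos: [0.5272, -0.1567, 0.0366]
orientation: [-1.466, -0.676, 0.679]
force: [-4.3, -10.9, 3.4]
finger_gap: 0.011
t 8.275 tcp [ 0.5272 -0.1567  0.0366] j6 0.4167818554325641 F [ -4.3377 -10.9411   3.3986] gap 0.01096072973803426
tool x [ 0.647   0.7625 -0.0034] yaw 49.68323826144675 down [-0.0008 -0.0038 -1.    ]
shift cm [0.1863 0.0596 0.0502]
[-1.9344  0.7641 -0.017 ]
```

```bash
python3 -m jog '[{"grip":1,"linear":[-0.08,0,-0.06],"rot":[0,0.14,0]},{"grip":1,"linear":[0,0,0],"rot":[0,0.14,0]},{"grip":1,"linear":[0,0,0],"rot":[0,0.14,0]},{"grip":1,"linear":[0,0,0],"rot":[0,0.1,0]},{"grip":1,"linear":[0,0,0],"rot":[0,0.02,0]}]'
python3 -m jog '[{"grip":1,"linear":[0,0,0],"rot":[0,0,0]},{"grip":1,"linear":[0,0,0],"rot":[0,0,0]}]'
python3 -c "
from h import *
to([.528,-.155,.036]);print(env.sense()['wrist_torque'])"
```

```text
t: 8.9
ee_pos: [0.5262, -0.1575, 0.0366]
orientation: [-1.558, -0.255, 0.259]
force: [-7.5, -9.0, 6.6]
finger_gap: 0.0111
t: 9.15
ee_pos: [0.5262, -0.1575, 0.0366]
orientation: [-1.558, -0.256, 0.261]
force: [-8.2, -9.6, 6.9]
finger_gap: 0.0112
t 9.15 tcp [ 0.5262 -0.1575  0.0366] j6 0.9527898140414136 F [-8.1847 -9.624   6.8647] gap 0.011153952230005027
tool x [ 0.9462  0.3234 -0.0031] yaw 18.870421515414737 down [-0.0022 -0.0033 -1.    ]
shift cm [0.2459 0.0562 0.1766]
[-1.8119  1.3071 -0.0037]
```

```bash
python3 -m jog '[{"grip":0.6,"linear":[0,0,0],"rot":[0,0,0]},{"grip":0.6,"linear":[0,0,0],"rot":[0,0,0]},{"grip":0.6,"linear":[0,0,0],"rot":[0,0,0]},{"grip":0.6,"linear":[0,-1,0],"rot":[0,0,0]},{"grip":0.6,"linear":[0,-3,0],"rot":[0,0,0]}]'
python3 -m jog '[{"grip":0.6,"linear":[0,-5,0],"rot":[0,0,0]},{"grip":0.6,"linear":[0,-5,0],"rot":[0,0,0]},{"grip":0.6,"linear":[0,-4,0],"rot":[0,0,0]},{"grip":0.6,"linear":[0,0,0],"rot":[0,0,0]},{"grip":0.6,"linear":[0,0,0],"rot":[0,0,0]}]'
python3 -c "
from h import *
to([.528,-.155,.036]);snap('wrist','w5');snap('scene','s5')
im=cv2.imread('pics/s5.png');cv2.imwrite('pics/s5z.png',cv2.resize(im[140:280,70:290],None,fx=3.5,fy=3.5))"
```

```text
t: 9.78
ee_pos: [0.5266, -0.1554, 0.076]
orientation: [-1.554, -0.258, 0.262]
force: [0.4, -0.6, -0.0]
finger_gap: 0.0342
t: 10.4
ee_pos: [0.5274, -0.1556, 0.2162]
orientation: [-1.555, -0.26, 0.26]
force: [0.3, -0.4, -1.1]
finger_gap: 0.0339
t 10.4 tcp [ 0.5274 -0.1556  0.2162] j6 0.9527303363930283 F [ 0.2585 -0.4128 -1.1024] gap 0.033923766592371736
tool x [ 0.9457  0.3251 -0.0001] yaw 18.970387016550667 down [-0.0001  0.     -1.    ]
shift cm [ 0.0825 18.0207  0.0375]
```

View pics/w5.png

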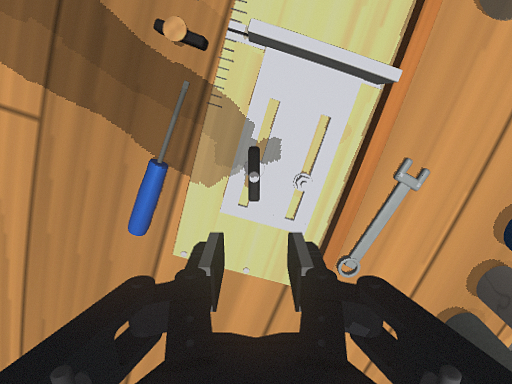

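View pics/s5z.png

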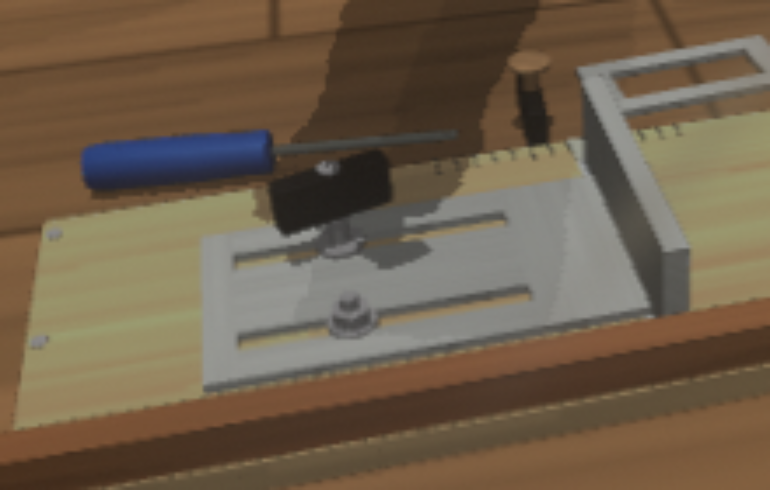

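```bash
python3 - <<'E'
from h import *
im=cv2.imread('pics/w5.png');c=env.get_calibration('wrist')
g=im.max(2); m=((g<55)*255).astype('uint8'); m[:140]=0;m[205:]=0;m[:,:240]=0;m[:,270:]=0
n,l,st,ce=cv2.connectedComponentsWithStats(m);i=1+st[1:,4].argmax();print(st[i])
ys,xs=np.where(l==i);r=cv2.minAreaRect(np.c_[xs,ys].astype(np.float32));b=cv2.boxPoints(r);print(b)
P=cast(c,b,.066);e=[P[1]-P[0],P[2]-P[1]];d=max(e,key=np.linalg.norm);a=np.degrees(np.arctan2(d[1],d[0]));print([np.linalg.norm(q) for q in e],'knob yaw',a,'turn rad',np.radians((2.3-a)%180))
cv2.imwrite('pics/w5z.png',cv2.resize(im[0:100,200:420],None,fx=3.6,fy=3.6,interpolation=cv2.INTER_NEAREST))
E
```

```text
[248 147  12  27 278]
[[248. 147.]
 [259. 147.]
 [259. 173.]
 [248. 173.]]
[np.float64(0.010989232890561718), np.float64(0.02669799107354182)] knob yaw -70.73274409045578 turn rad 1.2746618461448849
```

View pics/w5z.png

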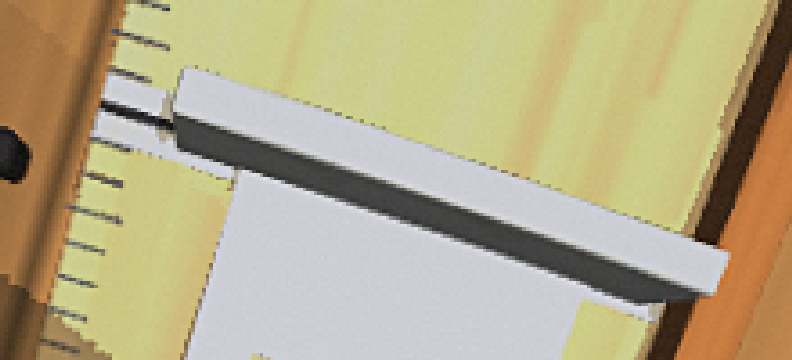

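```bash
python3 - <<'E'
from h import *
c=env.get_calibration('wrist');z=lambda x,y:(200+x/3.6-.4,y/3.6-.4)
L=cast(c,[z(100,104),z(172,126)],.018);T=cast(c,[z(184,67),z(176,116),z(728,252),z(716,298)],.068)
print(L,T);v=np.array([-np.sin(.0402),np.cos(.0402),0]);print(L@v,T@v,'offset mm',(T@v).mean()*1e3-(L@v).mean()*1e3)
s=env.sense();print(s['qvel'],s['t']);env.finish_job()
E
```

```text
[[ 0.451  -0.0236  0.018 ]
 [ 0.4729 -0.0225  0.018 ]] [[ 0.4759 -0.0176  0.068 ]
 [ 0.4777 -0.029   0.068 ]
 [ 0.624  -0.0108  0.068 ]
 [ 0.6261 -0.0224  0.068 ]]
[-0.0417 -0.0415] [-0.0367 -0.0482 -0.0359 -0.0475] offset mm -0.483259410803619
[ 0.0009  0.0064 -0.0018  0.001   0.0003 -0.0007] 10.5
the job is handed in; nothing more can be done
```

I slid the fence about 55 mm onto the black line and turned the wing knob about 1.14 rad clockwise. I then let go, lifted clear and handed the job in at 10.5 s.

- **Fence:** the last wrist picture puts the bar about 0.5 mm from the line (limit 10 mm).
- **Knob:** both the picture and the tool's turn give about 1.27 to 1.28 rad (needs 1.05, stop at 1.3). I felt no firm contact with the stop. The picture measurement covered only half the knob's bar, because the bright bolt end cut the colour mask in two.
- **Robot:** the arm was still, with the tool about 0.22 m up and touching nothing. The highest wrist force I read was about 14 N, during the turn (limit 120 N).

No check failed or disagreed with another.

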